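# Load the parts washer to its mark and set the wash time

### The arm

A 7-joint arm with a two-finger parallel gripper is mounted at the origin on the work surface. World frame = base frame: x ahead of the robot, y to its left, z up, the work surface at z = 0. Lengths are in mm, angles in degrees, forces in N, time in s.
With the tool pointing down it reaches from about 400 to 900 mm from the base axis. Payload 5.6 kg.
Tool frame: the origin (TCP) lies on the centre line of the jaws, within the pads' length; the fingertips stand 17 mm ahead of it and the grasp point (between the pads) lies 2 mm behind it; z points along the fingers, y is the line along which they close (so a half turn about z gives the same grasp; the last joint's range is limited). The gripper opens to 92 mm and grips with 3 to 60 N. Pads are 20 mm wide; open, the fingers measure 128 mm over their backs; the gripper's body (75 mm by 189 mm) begins 69 mm behind the grasp point.
Start: joints at [-77.865, 26.786, -0.665, 91.828, 0.344, 61.387, -3.226], TCP at [163.875, 629.01, 231.592] pointing down, gripper open.
Joint ranges: [-144.91, 144.91], [-17.63, 115.5], [-89.93, 88.59], [15.96, 139.68], [-74.01, 254.01], [8.47, 105.57], [-167.45, 167.45]. Speed limits (degrees/s): [147.25, 147.25, 180, 180, 180, 180, 180].

### API

Orientations are given as [roll, pitch, yaw] about the fixed x, y, z axes, in that order (R = Rz(yaw) Ry(pitch) Rx(roll)).
In Python, from station import readout, optics, r gives the robot as it stands.
- The arm moves only by the tool apply_moves, never from a script. Its argument "rows" is a list that holds one entry, the list of rows, each a list of 5 numbers: the finger opening in mm, from 0 to 91.9, then the shift along the tool's x, y, z in mm, then the turn about the tool's z in degrees. In form: [[[fingers, x, y, z, spin], ...]]. A call has exactly 8 rows; each row shifts and turns the commanded pose from where the row before left it, along the tool's axes as they then stand; what a row does not reach is not made up. A row lasts 1/8 s, in which the tool goes at most 62.5 mm and 10.7 degrees, less where a joint would pass 70% of its speed; a pose out of reach is approached as far as the arm can. A call is refused whole if a number of a shift passes 62.5 or a number of a turn 10.7, either way. A call with a gripper value outside its range is refused whole. The fingers move at their own pace and stop on an object; "grip_force" is the grip in N (left out, the last holds). Time passes only in rows, so rows that do not move let the fingers close, or fill a call up. It gives the time, the measured TCP pose, the force, the opening and the grip force at its end, in the units of the state.
- readout.read_state(): the state, without advancing time (a new reading comes with each control period).
- optics.grab_frame(name): name is "side" or "top" or "wrist"; returns (picture, depth): 384x512x3 uint8, blue, green, red; 384x512 float32, mm along the optical axis (not along the pixel's ray), 0 where there is no reading.
- optics.get_calibration(name): a dict with "mtx" (3x3 intrinsics, pixels), "distortion" ([k1, k2, p1, p2, k3] as OpenCV has them; the pictures are not rectified), "R" (3x3) and "t" (3): a world point X has camera coordinates R X + t. Camera axes: x right, y down, z forward; pixel columns grow to the right and rows downward; lengths in mm; the calibration is good to about 2 mm. A picture is of the moment at which its call begins: read the wrist's pose just before it. get_calibration takes no time and is no camera call; for the wrist camera it gives the pose at the moment of the call.
- r.close_job(): hands the job in; it is judged then, once.
The state is a dict: "time_s": time; "q": joint angles; "joint_velocities": joint speeds; "effort": joint torques, N m; "eef_pos": TCP position; "orientation": TCP orientation; "wrist_force": force on the tool from outside, world axes, zero at the start; "ft_torque": the same for the moment, N m; "gripper_width": finger opening in mm; "grasp_force": force on a finger pad.
Only numpy, scipy, OpenCV 4.12 (cv2) and the standard library are available. Lean on these libraries where they do the work, as an engineer would, in place of code of your own. Each camera call takes 0.05 s, during which the arm holds its last target. There are 200 camera calls.

### The job

Open the top half of the washing stall's split door, leaving the bottom half bolted shut, and put starter solenoids one at a time on the sprung tray inside until its pointer has sunk to the full-load mark; stop there, short of the overload line, and leave any spare solenoids on the bench. Then shut the top half fully and after that slide the wash-time slider until its grip is level with the clip. Leave the other things on the bench where they are.

Things in the scene. Friction and masses are not known exactly. Their poses are not given: they have to be found in the camera images.
- stall: Fixed grey washing stall, open top, 212 mm wide (y), 210 deep (x). Origin: bench level, middle of its front; x to its rear, y to its left. Front posts 240 mm tall at y = +-88 to 106, x = 0 to 20; side walls 140 tall (inner faces y = +-88), rear wall 130 (inner face x = 204). Split door in front, leaves 14 mm thick: lower half to z = 118, upper half z = 122 to 236.
- upper_half (a joint): Hinge of the upper door half, rad: 0 shut, grows as it swings outward towards the robot, up to 1.7. Upright hinge line at the stall's left post. Friction hinge (about 0.12 N m): it stays where it is left and has no latch.
- upper_hinge (a point): Point on the upright hinge line of the upper half: stall frame (0, 87, 180) mm. Its axes turn with the upper half and equal the stall's when shut (x inward, -y along the leaf from the hinge to its free edge 173 mm away).
- upper_handle (a point): Handle of the upper half: upright round steel bar, 14 mm in diameter, its axis 40 mm in front of the leaf, top end free at z = 235 mm; joined to the leaf only at its foot (z = 150), so fingers can pass all round the upper 70 mm. This point: on the bar's axis at z = 215 mm, at (-40, -142, 35) mm from point upper_hinge in the leaf's frame.
- lower_half (a joint): Hinge of the lower door half, rad: 0 shut. It is bolted and must stay shut.
- bolt (a joint): Bolt on the outer face of the lower half, m: 0 shot, grows as it is drawn back. It must stay shot.
- tray (a joint): Sinking of the sprung tray, m: 0 empty, straight down, stop at 0.055. Damped spring, 196 N/m (100 g sinks it 5 mm). A dark pointer on the tray moves over the white gauge plate on the stall's rear: it meets the full-load mark (thin black line, 88 mm above the bench) at 0.032, the overload line (thicker, 71 mm above the bench) at 0.049.
- tray_floor (a point): Centre of the tray's upper face, 109 mm behind the stall's front; 100 mm above the bench when empty, sinks with the load; axes as the stall's. Steel tray, 168 mm (x) by 150 mm (y) inside, rim 10 mm high and 4 mm thick: room for four solenoids lying along x, two and two.
- fader (a joint): Position of the wash-time slider's grip along its track, m: 0 to 0.12, growing to its +y end. About 1.5 N of friction; stays where it is left.
- fader_top (a point): Top centre of the wash-time slider's grip: black block 28 mm across the track, 20 mm along it, 40 mm tall, its top 54.5 mm above the bench; it runs along this point's y. The track housing, fixed to the bench right of the stall, is an aluminium bar 40 mm wide, 170 long, 14 high, roughly along y.
- clip: Small dark steel clip, 20 x 8 mm, 20 mm high, fixed at the far (+x) edge of the slider housing: it marks the wanted wash time. Origin on the track's centre line at bench level, level with the clip along the track; axes as the track's (y along it); the clip itself stands 21 to 41 mm to +x of the origin.
- solenoid0: Starter solenoid (may be absent): dark steel can 36 mm in diameter along its own x between two square aluminium end plates 40 x 40 mm, 8 mm thick; 72 mm long over the plates, plus two 6 mm copper studs at +x. Starts lying on the bench. Origin at its middle (20 mm above what it lies on). 165 to 300 g: alike outside, unlike in weight.
- solenoid1: Starter solenoid (may be absent): dark steel can 36 mm in diameter along its own x between two square aluminium end plates 40 x 40 mm, 8 mm thick; 72 mm long over the plates, plus two 6 mm copper studs at +x. Starts lying on the bench. Origin at its middle (20 mm above what it lies on). 165 to 300 g: alike outside, unlike in weight.
- solenoid2: Starter solenoid (may be absent): dark steel can 36 mm in diameter along its own x between two square aluminium end plates 40 x 40 mm, 8 mm thick; 72 mm long over the plates, plus two 6 mm copper studs at +x. Starts lying on the bench. Origin at its middle (20 mm above what it lies on). 165 to 300 g: alike outside, unlike in weight.
- solenoid3: Starter solenoid (may be absent): dark steel can 36 mm in diameter along its own x between two square aluminium end plates 40 x 40 mm, 8 mm thick; 72 mm long over the plates, plus two 6 mm copper studs at +x. Starts lying on the bench. Origin at its middle (20 mm above what it lies on). 165 to 300 g: alike outside, unlike in weight.
- solenoid4: Starter solenoid (may be absent): dark steel can 36 mm in diameter along its own x between two square aluminium end plates 40 x 40 mm, 8 mm thick; 72 mm long over the plates, plus two 6 mm copper studs at +x. Starts lying on the bench. Origin at its middle (20 mm above what it lies on). 165 to 300 g: alike outside, unlike in weight.
- solenoid5: Starter solenoid (may be absent): dark steel can 36 mm in diameter along its own x between two square aluminium end plates 40 x 40 mm, 8 mm thick; 72 mm long over the plates, plus two 6 mm copper studs at +x. Starts lying on the bench. Origin at its middle (20 mm above what it lies on). 165 to 300 g: alike outside, unlike in weight.
- oil_bottle: Grey oil bottle, 66 mm in diameter, 190 mm tall; origin under its centre. Bystander: leave it alone.
- oil_filter: Black oil filter, 74 mm in diameter, 90 mm tall; origin under its centre. Bystander: leave it alone.
- bowl: Steel bowl, 100 mm across, 40 mm high; origin under its centre. Bystander: leave it alone.
- wrench: Wrench, 170 mm long, lying; origin under its centre. Bystander: leave it alone.
- fuse_box: Cardboard box 60 x 90 x 45 mm; origin under its centre. Bystander: leave it alone.
- screwdriver: Green-handled screwdriver, 190 mm, lying; origin under its centre. Bystander: leave it alone.
- bearing: Steel ball bearing ring, 48 mm across, 15 mm high, among the solenoids; origin under its centre. Bystander: leave it alone.
Mind the look-alikes: they are no part of the job. What is shaped like the solenoid5 but pink is not meant.

How it is judged (in metres and radians):
On the way, in this order (a step that is already met when the one before it is completed fails the run):
1. the top half of the door is swung well open (1.0 rad or more) with the tray still empty (value of joint upper_half above 1 rad and value of joint tray below 0.004 m), for 0.2 s.
2. with the top half still open, the tray rests loaded between the full-load mark (within 2 mm) and the overload line (value of joint tray between 0.03 and 0.049 m and value of joint upper_half above 0.7 rad and contact force between the fingers and tray below 0.5 N), for 0.5 s.
3. the top half is shut again (value of joint upper_half below 0.06 rad and value of joint tray between 0.03 and 0.049 m), for 0.2 s.
4. the slider's grip stands level with the clip (y of fader_top in the frame of clip between -0.006 and 0.006 m and value of joint upper_half below 0.06 rad), for 0.2 s.
At the end, for the whole second after the job is handed in: The tray rests sunk 30 to 49 mm (full-load mark less 2 mm, to overload line); every solenoid is on the tray or on the bench; the top half is shut (within 0.06 rad); the slider grip is within 6 mm of the clip along the track; the bottom half is shut and its bolt shot (all of step 4 and value of joint tray between 0.03 and 0.049 m and value of joint lower_half below 0.03 rad and value of joint bolt below 0.008 m and velocity of joint tray below 0.01 m/s and ((x of solenoid0 in the frame of tray_floor between -0.084 and 0.084 m and y of solenoid0 in the frame of tray_floor between -0.075 and 0.075 m and z of solenoid0 in the frame of tray_floor between 0.005 and 0.1 m) or height (world z) of solenoid0 between 0 and 0.06 m) and ((x of solenoid1 in the frame of tray_floor between -0.084 and 0.084 m and y of solenoid1 in the frame of tray_floor between -0.075 and 0.075 m and z of solenoid1 in the frame of tray_floor between 0.005 and 0.1 m) or height (world z) of solenoid1 between 0 and 0.06 m) and ((x of solenoid2 in the frame of tray_floor between -0.084 and 0.084 m and y of solenoid2 in the frame of tray_floor between -0.075 and 0.075 m and z of solenoid2 in the frame of tray_floor between 0.005 and 0.1 m) or height (world z) of solenoid2 between 0 and 0.06 m) and ((x of solenoid3 in the frame of tray_floor between -0.084 and 0.084 m and y of solenoid3 in the frame of tray_floor between -0.075 and 0.075 m and z of solenoid3 in the frame of tray_floor between 0.005 and 0.1 m) or height (world z) of solenoid3 between 0 and 0.06 m) and ((x of solenoid4 in the frame of tray_floor between -0.084 and 0.084 m and y of solenoid4 in the frame of tray_floor between -0.075 and 0.075 m and z of solenoid4 in the frame of tray_floor between 0.005 and 0.1 m) or height (world z) of solenoid4 between 0 and 0.06 m) and ((x of solenoid5 in the frame of tray_floor between -0.084 and 0.084 m and y of solenoid5 in the frame of tray_floor between -0.075 and 0.075 m and z of solenoid5 in the frame of tray_floor between 0.005 and 0.1 m) or height (world z) of solenoid5 between 0 and 0.06 m)); the robot touches nothing.
It fails at once if the bottom half is opened or its bolt drawn (value of joint lower_half above 0.05 rad or value of joint bolt above 0.012 m).
It fails at once if a bystander is moved more than 5 cm (distance of any of oil_bottle, oil_filter, bowl, wrench, fuse_box, screwdriver, bearing from where it was at the start of the episode above 0.05 m).
Of solenoid0, solenoid1, solenoid2, solenoid3, solenoid4, solenoid5 only 4 to 6 are there at a start; the rules pass over those that are not, and their reading is None.
At some moment in a run one of solenoid0, solenoid1, solenoid2, solenoid3, solenoid4, solenoid5 may be knocked a few centimetres aside while the robot is not near it.
Once in a run the grip may slacken for a moment while it holds something.
It also fails if it takes over 200 s, if anything falls off the work surface, if the arm or the gripper's body presses on something with over 40 N, if the wrist force passes 120 N, or if a joint passes its speed limit or range.

## Working session

There is one attempt and no reset: what is moved stays moved. The work goes in short steps, Python scripts to look and compute and a tool call to move; the robot and the scene stay as the last step left them, time stands still between calls to the robot, and variables do not carry over. Pictures are saved under pics/ and viewed, at most 14 in all, crops included, and the job is handed in when it is done.

Besides the shell and the picture viewer there is one more tool, called after ">>>" by a JSON object that holds its "fn" and its "kwargs". apply_moves: Moves the arm, as the interface text tells. Its arguments: {"type":"object","properties":{"rows":{"type":"array"},"grip_force":{"type":"number"}},"required":["rows"]}

```bash
ls; mkdir -p pics; cat > h.py <<'E'
import numpy as np, cv2
from station import readout, optics, r
def grab(n,save=None):
    c=optics.get_calibration(n); im,d=optics.grab_frame(n)
    if save: cv2.imwrite('pics/'+save,im)
    return im,d,c
def pt(c,d,u,v,z=None,win=1):
    """world point of pixel (u,v): by depth, or on plane world z"""
    K=np.array(c['mtx'],float);D=np.array(c['distortion'],float);R=np.array(c['R'],float);t=np.array(c['t'],float).ravel()
    x,y=cv2.undistortPoints(np.array([[[u,v]]],float),K,D)[0,0]
    ray=np.array([x,y,1.])
    if z is None:
        w=d[int(v)-win:int(v)+win+1,int(u)-win:int(u)+win+1]; w=w[w>0]; s=np.median(w)
    else:
        o=-R.T@t; s=(z-o[2])/(R.T@ray)[2]
    return R.T@(ray*s-t)
def px(c,P):
    R=np.array(c['R'],float);t=np.array(c['t'],float).ravel()
    return cv2.projectPoints(np.array(P,float).reshape(-1,3),cv2.Rodrigues(R)[0],t,np.array(c['mtx'],float),np.array(c['distortion'],float))[0].reshape(-1,2)
def cloud(c,d):
    h,w=d.shape;v,u=np.mgrid[0:h,0:w]
    R=np.array(c['R'],float);t=np.array(c['t'],float).ravel()
    p=cv2.undistortPoints(np.stack([u,v],-1).reshape(-1,1,2).astype(float),np.array(c['mtx'],float),np.array(c['distortion'],float)).reshape(h,w,2)
    P=np.dstack([p,np.ones((h,w))])*d[...,None]
    W=(P-t)@R; W[d<=0]=np.nan
    return W
E
cat > a.py <<'E'
from h import *
a=grab('side','s0.png');b=grab('top','t0.png')
np.savez('f0.npz',sd=a[1],td=b[1],s=a[0],t=b[0])
for n in('side','top'):
    c=optics.get_calibration(n);R=np.array(c['R']);print(n,(-R.T@np.array(c['t']).ravel()).round(),R[2].round(2),np.array(c['mtx'])[0,0])
s=readout.read_state();print(s)
E
python3 a.py
```

```text
pics
side [   39. -1173.   995.] [ 0.31  0.78 -0.55] 408.50783436081963
top [ 348.   32. 1535.] [ 0.13 -0.02 -0.99] 485.60597764556815
{'time_s': 0.1, 'q': array([-77.86653873,  26.83059878,  -0.66564859,  91.87432676,
         0.34473593,  61.38811683,  -3.22662758]), 'joint_velocities': array([-0.03494847, -0.06402088, -0.03317588, -0.12133206,  0.00696646,
        0.01444356, -0.01236847]), 'effort': array([ 6.31144594e-04, -5.21650815e+01, -1.25782218e-02, -2.44363850e+01,
       -5.67751913e-02,  1.40369331e-02,  6.98850795e-05]), 'eef_pos': array([163.74818538, 628.5234596 , 230.74915108]), 'orientation': array([-1.79909200e+02,  7.05895607e-03,  1.65399476e+02]), 'wrist_force': array([-0.07612819, -0.73995707, -0.01743074]), 'ft_torque': array([-0.01255679,  0.02103324,  0.01453267]), 'grasp_force': 0.0, 'gripper_width': 91.57103598410042}
```

View pics/t0.png

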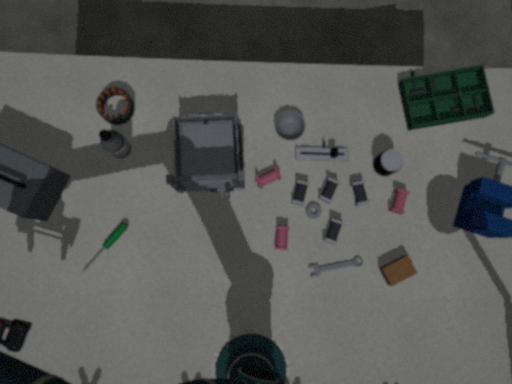

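View pics/s0.png

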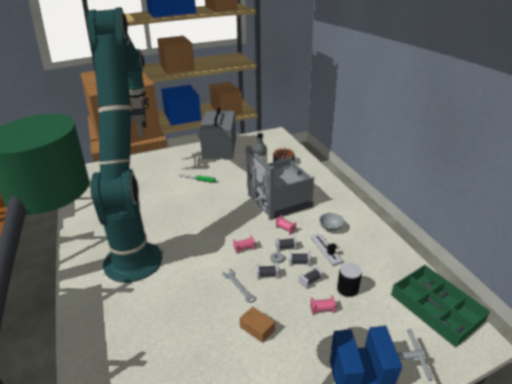

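The top view shows the stall at (208,152), the slider track at (322,152) with its grip near (335,152) and the clip near (323,143). Four dark solenoids lie at (300,190), (329,186), (360,191) and (333,229). The look-alikes are three pink ones at (268,176), (281,236) and (399,200), plus the bearing at (313,209).

```bash
cat > b.py <<'E'
from h import *
f=np.load('f0.npz')
for n,dk in(('top','td'),('side','sd')):
    c=optics.get_calibration(n);W=cloud(c,f[dk]);X,Y,Z=W[...,0],W[...,1],W[...,2]
    print(n,'bench z',np.nanmedian(Z[(X>300)&(X<800)&(abs(Y)<300)]))
    m=(Z>215)&(Z<260)&(X>450)&(X<800)&(Y>-50)&(Y<300)
    P=W[m];print('high',len(P)); 
    if len(P): print(cv2.minAreaRect(P[:,:2].astype(np.float32)),P.min(0),P.max(0))
    m=(Z>122)&(Z<150)&(X>500)&(X<850)&(Y>-50)&(Y<300)
    P=W[m]
    if len(P):print('wall',cv2.minAreaRect(P[:,:2].astype(np.float32)))
    m=((Z>22)&(Z<75)&(X>300)&(X<900)&(Y>-450)&(Y<60)).astype(np.uint8)
    k,l,st,ce=cv2.connectedComponentsWithStats(m)
    for i in range(1,k):
        if st[i,4]>15:
            P=W[l==i];q=cv2.minAreaRect(P[:,:2].astype(np.float32))
            print(ce[i].round(),st[i,4],'z',np.percentile(P[:,2],90).round(),np.array(q[0]).round(),np.array(q[1]).round(),round(q[2]))
im=f['t'];cv2.imwrite('pics/t1.png',cv2.resize(im[90:260,160:420],None,fx=3,fy=3,interpolation=cv2.INTER_CUBIC))
E
python3 b.py
```

```text
top bench z 1.5711478818839741
high 582
((526.3739013671875, 140.1460723876953), (65.77973175048828, 210.40663146972656), 4.932368755340576) [498.29615726  37.34625457 215.01130051] [567.27051307 247.52647357 246.25567699]
wall ((641.4453125, 144.5923614501953), (241.41285705566406, 208.7300567626953), 1.7624088525772095)
[290. 123.] 320 z 42.0 [ 751. -102.] [98. 99.] 49
[240. 149.] 141 z 33.0 [680.  54.] [150.  11.] 5
[334. 153.] 72 z 56.0 [ 668. -241.] [29. 20.] 3
[380. 167.] 149 z 71.0 [ 629. -387.] [74. 34.] 27
[268. 177.] 271 z 41.0 [583. -35.] [39. 78.] 29
[329. 190.] 277 z 41.0 [ 552. -230.] [40. 78.] 67
[300. 192.] 278 z 41.0 [ 542. -139.] [39. 79.] 78
[359. 193.] 273 z 41.0 [ 546. -325.] [76. 40.] 14
[241. 187.] 18 z 74.0 [545.  49.] [20. 16.] 76
[397. 202.] 166 z 41.0 [ 524. -442.] [28. 71.] 80
[333. 231.] 279 z 42.0 [ 424. -242.] [40. 77.] 70
[281. 238.] 276 z 41.0 [399. -82.] [38. 76.] 88
[394. 267.] 251 z 48.0 [ 323. -419.] [45. 62.] 2
side bench z 2.5657684612460216
high 276
((528.5682373046875, 136.8780975341797), (65.83097076416016, 220.60328674316406), 4.510822772979736) [500.39317789  28.21033245 215.01403302] [569.48943137 249.16840855 243.31090286]
wall ((632.6796875, 140.77789306640625), (254.95106506347656, 215.8618621826172), 1.8716005086898804)
[286. 205.] 462 z 70.0 [648.  45.] [218.  30.] 0
[331. 220.] 222 z 41.0 [ 749. -104.] [103.  97.] 54
[286. 223.] 162 z 41.0 [586. -43.] [42. 73.] 28
[244. 243.] 183 z 42.0 [400. -88.] [44. 79.] 89
[286. 242.] 178 z 41.0 [ 544. -143.] [48. 78.] 77
[331. 248.] 85 z 54.0 [ 665. -248.] [30. 22.] 13
[300. 257.] 181 z 40.0 [ 552. -236.] [40. 74.] 67
[267. 270.] 201 z 40.0 [ 424. -252.] [39. 77.] 73
[311. 275.] 218 z 39.0 [ 542. -331.] [75. 43.] 14
[348. 285.] 272 z 70.0 [ 625. -428.] [36. 73.] 49
[316. 301.] 56 z 41.0 [ 516. -437.] [62. 24.] 0
[257. 314.] 143 z 47.0 [ 313. -426.] [37. 63.] 23
```

View pics/t1.png

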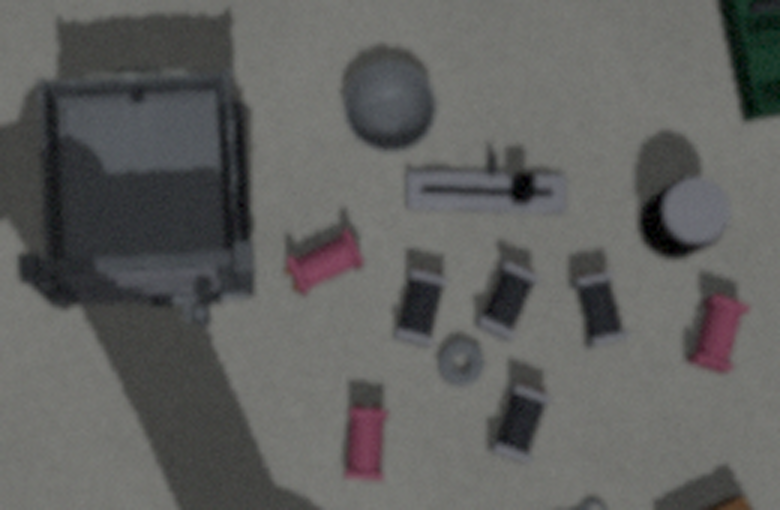

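The crop confirms four dark solenoids with light end plates. It also shows the handle knob at crop (200,303) and the slider grip at (522,186), to the right of the clip at (491,157).

```bash
cat > c.py <<'E'
from h import *
f=np.load('f0.npz')
for n,dk in(('top','td'),('side','sd')):
    c=optics.get_calibration(n);W=cloud(c,f[dk]);X,Y,Z=W[...,0],W[...,1],W[...,2]
    g=(X>450)&(X<800)&(Y>-20)&(Y<290)
    m=g&(Z>232)&(Z<246);P=W[m];print(n,'top',len(P),cv2.minAreaRect(P[P[:,0]>525][:,:2].astype(np.float32)))
    H=W[g&(Z>200)&(X<523)&(Y<120)];print('handle',len(H),H.mean(0),H.min(0),H.max(0))
    for lo,hi,nm in((-20,80,'right'),(200,290,'left')):
        P=W[(Z>134)&(Z<146)&(X>600)&(X<740)&(Y>lo)&(Y<hi)]
        if len(P)>10:
            print(nm,len(P),np.polyfit(P[:,0]-650,P[:,1],1),P[:,1].min(),P[:,1].max())
    P=W[(Z>122)&(Z<136)&(X>720)&(X<790)&(Y>60)&(Y<220)];print('rear',len(P),np.polyfit(P[:,1]-140,P[:,0],1),np.percentile(P[:,0],[5,95]))
    if n=='top':
        for u,v in((323.5,142.5),(334,152)):
            print(pt(c,f[dk],u,v,20 if v<150 else 54.5))
    else: 
        pass
E
python3 c.py
```

```text
top top 406 ((549.5324096679688, 142.14463806152344), (19.290542602539062, 210.40663146972656), 4.932368755340576)
handle 26 [503.60591685  83.45150037 228.45604871] [498.29615726  76.94206208 202.59139336] [510.2096292   90.15384302 237.73104837]
right 89 [ 0.08914282 59.72058804] 53.473116722125155 69.3293262618819
left 105 [8.32485025e-02 2.42424779e+02] 236.24375560452197 252.01028952889112
rear 199 [-4.34420391e-02  7.49428796e+02] [741.62798796 757.66273072]
[ 703.66719742 -212.07897119   20.        ]
[ 666.35645036 -239.46280462   54.5       ]
side top 142 ((550.5205688476562, 138.61126708984375), (21.536638259887695, 220.62014770507812), 4.436838150024414)
handle 34 [506.49642002  77.33416589 217.90268981] [500.27196723  69.244904   200.49804179] [514.43932296  85.19010149 235.54938514]
right 69 [ 0.07887161 54.79931517] 47.274140805399306 68.96889068787283
left 49 [7.61013216e-02 2.39062164e+02] 231.84583467046033 252.02567492401985
rear 83 [-5.56211902e-03  7.46996757e+02] [735.17883862 757.14537074]
```

>>> {"fn": "apply_moves", "kwargs": {"rows": [[[91,-42,-40,-9,0],[91,-42,-40,-9,0],[91,-42,-40,-9,0],[91,-42,-40,-9,0],[91,-42,-40,-9,0],[91,-42,-40,-9,0],[91,-42,-40,-9,0],[91,-42,-40,-9,0]]], "grip_force": 20}}

```text
time_s: 1.1
eef_pos: [408.9, 232.8, 303.8]
orientation: [180.0, -0.0, 165.4]
wrist_force: [0.9, -0.3, 0.6]
gripper_width: 91.3
grasp_force: 0.0
```

>>> {"fn": "apply_moves", "kwargs": {"rows": [[[91,-33,-30,0,0],[91,-33,-30,0,0],[91,-33,-30,0,0],[91,-33,-30,0,0],[91,0,0,0,9.7],[91,0,0,0,9.7],[91,0,0,0,0],[91,0,0,0,0]]]}}

```text
time_s: 2.1
eef_pos: [505.6, 85.4, 303.4]
orientation: [-180.0, -0.0, 146.2]
wrist_force: [0.9, -0.0, -0.3]
gripper_width: 90.8
grasp_force: 0.0
```

```bash
cat > plan.py <<'E'
import sys
from h import *
def plan(x,y,z,yaw=None):
    s=readout.read_state();p=s['eef_pos'];w=s['orientation'][2]
    d=np.array([x,y,z])-p
    def tool(w):
        a=np.radians(w);c,q=np.cos(a),np.sin(a);return (c*d[0]+q*d[1],q*d[0]-c*d[1],-d[2])
    print('t',round(s['time_s'],1),'pos',p.round(1),'yaw',round(w,1),'width',round(s['gripper_width'],1),'F',s['wrist_force'].round(1),'shift now-frame',np.round(tool(w),1),end=' ')
    if yaw is not None:
        sp=(yaw-w+180)%360-180;print('spin',round(sp,1),'shift after spin',np.round(tool(yaw),1))
    else: print()
if __name__=='__main__': plan(*map(float,sys.argv[1:]))
E
python3 plan.py 504.5 82 217 184.9; python3 -c "
from h import *
im,d,c=grab('wrist','w0.png');W=cloud(c,d)
g=(abs(W[...,0]-500)<120)&(W[...,1]>0)&(W[...,1]<240)&(W[...,2]>205)&(W[...,2]<260)
Z=W[...,2];k,l,st,ce=cv2.connectedComponentsWithStats(g.astype(np.uint8))
for i in range(1,k):
  if st[i,4]>40:
    P=W[l==i];print(ce[i],st[i,4],P.mean(0),P.min(0),P.max(0),cv2.minAreaRect(P[:,:2].astype(np.float32)))
R=np.array(c['R']);print((-R.T@np.array(c['t'])).round())
"
```

```text
t 2.1 pos [505.6  85.4 303.4] yaw 146.2 width 90.8 F [ 0.9 -0.  -0.3] shift now-frame [-1.  -3.4 86.4] spin 38.7 shift after spin [ 1.4 -3.3 86.4]
[352.35698618 204.72581707] 9118 [545.07548894 144.83899799 229.01044569] [530.44077802  32.71455623 205.00412284] [569.40597296 239.97067526 242.35538508] ((550.5620727539062, 137.20419311523438), (23.442750930786133, 207.9700927734375), 4.826162338256836)
[253.52671756 207.37913486] 393 [505.40214537  83.13983943 227.48754735] [500.44195105  75.19273338 205.12580983] [513.85203416  88.65450817 235.8538102 ] ((507.10089111328125, 81.9486312866211), (13.45464038848877, 13.298809051513672), 10.630516052246094)
[448. 124. 457.]
```

View pics/w0.png

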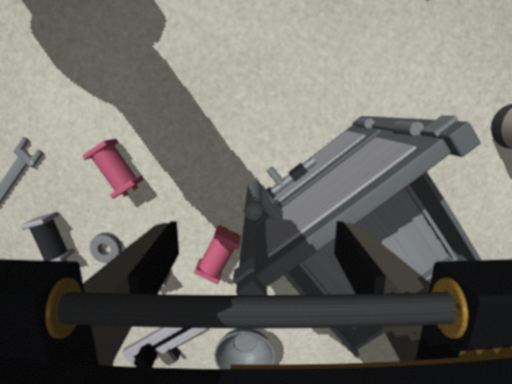

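The wrist view shows the bar top at about (253,190), free-standing, with the leaf to its right. Spin sign is inverted, since positive spin lowers yaw.

>>> {"fn": "apply_moves", "kwargs": {"rows": [[[50,0,0,0,-9.7],[50,0,0,0,-9.7],[50,0,0,0,-9.7],[50,0,0,0,-9.7],[50,0,-3.4,30,0],[50,0,0,30,0],[50,0,0,26,0],[50,0,0,0,0]]], "grip_force": 20}}

```text
time_s: 3.15
eef_pos: [504.8, 81.6, 216.1]
orientation: [-179.9, -0.2, -175.1]
wrist_force: [0.0, -0.5, 0.2]
gripper_width: 50.0
grasp_force: 0.0
```

```bash
sed -i "s/sp=(yaw-w+180)%360-180/sp=(w-yaw+180)%360-180/" plan.py; python3 plan.py 506 82 217 184.9
python3 - <<'E'
import numpy as np
hx,hy=532.8,228.2; y0=4.9
def pos(phi):
    a=np.radians(y0-phi);c,s=np.cos(a),np.sin(a);return np.array([hx-40*c+142*s,hy-40*s-142*c])
N=12;ph=78/N
print(pos(0))
for k in range(N):
    d=pos((k+1)*ph)-pos(k*ph)
    a=np.radians(184.9-k*ph);c,s=np.cos(a),np.sin(a)   # frame at row start
    a2=np.radians(184.9-(k+1)*ph)
    print(np.round([c*d[0]+s*d[1],s*d[0]-c*d[1]],1),ph,pos((k+1)*ph).round())
E
```

```text
t 3.1 pos [504.8  81.6 216.1] yaw -175.1 width 50.0 F [ 0.  -0.5  0.2] shift now-frame [-1.2  0.3 -0.9] spin -0.0 shift after spin [-1.2  0.3 -0.9]
[505.07539124  83.30229102]
[15.8  5.4] 6.5 [489.  87.]
[15.8  5.4] 6.5 [473.  93.]
[15.8  5.4] 6.5 [458. 101.]
[15.8  5.4] 6.5 [444. 110.]
[15.8  5.4] 6.5 [432. 121.]
[15.8  5.4] 6.5 [420. 133.]
[15.8  5.4] 6.5 [410. 146.]
[15.8  5.4] 6.5 [402. 161.]
[15.8  5.4] 6.5 [395. 176.]
[15.8  5.4] 6.5 [390. 192.]
[15.8  5.4] 6.5 [387. 209.]
[15.8  5.4] 6.5 [385. 225.]
```

>>> {"fn": "apply_moves", "kwargs": {"rows": [[[8,0,0,0,0],[8,0,0,0,0],[8,0,0,0,0],[8,0,0,0,0],[8,8,2.4,0,3.2],[8,8,2.6,0,3.3],[8,8,2.6,0,3.2],[8,8,2.6,0,3.3]]], "grip_force": 15}}

```text
time_s: 4.15
eef_pos: [474.5, 91.9, 218.1]
orientation: [180.0, 0.1, 171.7]
wrist_force: [1.3, -0.1, 0.6]
gripper_width: 13.7
grasp_force: 15.0
```

>>> {"fn": "apply_moves", "kwargs": {"rows": [[[8,15.8,5.4,0,6.5],[8,15.8,5.4,0,6.5],[8,15.8,5.4,0,6.5],[8,15.8,5.4,0,6.5],[8,15.8,5.4,0,6.5],[8,15.8,5.4,0,6.5],[8,0,0,0,0],[8,0,0,0,0]]]}}

```text
time_s: 5.15
eef_pos: [403.0, 159.3, 218.0]
orientation: [180.0, -0.0, 132.9]
wrist_force: [-0.7, 0.2, 5.2]
gripper_width: 13.7
grasp_force: 15.0
```

>>> {"fn": "apply_moves", "kwargs": {"rows": [[[8,15.8,5.4,0,6.5],[8,15.8,5.4,0,6.5],[8,15.8,5.4,0,6.5],[8,0,0,0,0],[50,0,0,0,0],[50,0,0,0,0],[50,0,0,-45,0],[50,0,0,-45,0]]]}}

```text
time_s: 6.15
eef_pos: [387.6, 206.3, 308.2]
orientation: [-179.9, 0.0, 113.3]
wrist_force: [0.6, 1.0, -0.8]
gripper_width: 49.6
grasp_force: 0.0
```

```bash
python3 plan.py 542 -142 190 167; cat > door.py <<'E'
from h import *
im,d,c=grab('top');W=cloud(c,d);X,Y,Z=W[...,0],W[...,1],W[...,2]
P=W[(Z>225)&(Z<246)&(X>330)&(X<530)&(Y>40)&(Y<260)]
print(len(P),cv2.minAreaRect(P[:,:2].astype(np.float32)))
m=((Z>22)&(Z<60)&(X>300)&(X<600)&(Y>-400)&(Y<60)).astype(np.uint8)
k,l,st,ce=cv2.connectedComponentsWithStats(m)
for i in range(1,k):
    if st[i,4]>100:
        P=W[l==i];q=cv2.minAreaRect(P[:,:2].astype(np.float32));print(np.array(q[0]).round(),np.array(q[1]).round(),round(q[2]),im[l==i].mean(0).round())
E
python3 door.py
```

```text
t 6.2 pos [387.6 206.3 308.2] yaw 113.3 width 49.6 F [ 0.6  1.  -0.8] shift now-frame [-380.9    4.3  118.2] spin -53.7 shift after spin [-228.8 -304.6  118.2]
336 ((457.2100830078125, 188.43670654296875), (173.7770538330078, 22.354393005371094), 26.506757736206055)
[583. -35.] [38. 78.] 27 [62. 50. 85.]
[ 552. -230.] [40. 78.] 66 [68. 64. 63.]
[ 542. -139.] [39. 78.] 78 [69. 65. 64.]
[ 546. -324.] [77. 40.] 14 [68. 64. 63.]
[ 425. -242.] [40. 77.] 70 [67. 63. 62.]
[399. -83.] [38. 76.] 88 [ 85.  69. 115.]
```

>>> {"fn": "apply_moves", "kwargs": {"rows": [[[60,-47.5,0.5,0,0],[60,-47.5,0.5,0,0],[60,-47.5,0.5,0,0],[60,-47.5,0.5,0,0],[60,-47.5,0.5,0,0],[60,-47.5,0.5,0,0],[60,-47.5,0.5,0,0],[60,-47.5,0.5,0,0]]]}}

```text
time_s: 7.2
eef_pos: [542.0, -142.1, 307.2]
orientation: [-180.0, 0.0, 113.3]
wrist_force: [0.2, 1.0, 0.3]
gripper_width: 59.9
grasp_force: 0.0
```

>>> {"fn": "apply_moves", "kwargs": {"rows": [[[60,0,0,18,-9.1],[60,0,0,18,-9.1],[60,0,0,18,-9.1],[60,0,0,18,-9.1],[60,0,0,18,-9.1],[60,0,0,18,-9.1],[60,0,0,0,0],[60,0,0,0,0]]]}}

```text
time_s: 8.2
eef_pos: [541.9, -140.9, 200.0]
orientation: [-180.0, 0.0, 167.7]
wrist_force: [0.5, -0.7, 0.1]
gripper_width: 60.3
grasp_force: 0.0
```

```bash
python3 plan.py 542 -140 28 168; cat > wl.py <<'E'
from h import *
import sys
s=readout.read_state();im,d,c=grab('wrist',sys.argv[1] if len(sys.argv)>1 else None);W=cloud(c,d)
Z=W[...,2]
m=((Z>22)&(Z<60)&(W[...,0]<600)&(W[...,1]<60)).astype(np.uint8)
k,l,st,ce=cv2.connectedComponentsWithStats(m)
for i in range(1,k):
    if st[i,4]>300:
        P=W[l==i];q=cv2.minAreaRect(P[:,:2].astype(np.float32));print(ce[i].round(),np.array(q[0]).round(1),np.array(q[1]).round(),round(q[2]),P[:,2].max().round(),im[l==i].mean(0).round())
E
python3 wl.py w1.png
```

```text
t 8.2 pos [ 541.9 -140.9  200. ] yaw 167.7 width 60.3 F [ 0.5 -0.7  0.1] shift now-frame [1.00e-01 9.00e-01 1.72e+02] spin -0.3 shift after spin [1.00e-01 9.00e-01 1.72e+02]
[282.  33.] [407.2 -85.4] [39. 67.] 85 43.0 [ 97.  78. 150.]
[129.  88.] [ 426.7 -246.7] [40. 78.] 71 42.0 [72. 69. 69.]
[257. 179.] [ 544.8 -141.2] [40. 79.] 78 42.0 [80. 77. 76.]
[436. 175.] [573.   42.6] [25. 54.] 80 60.0 [32. 31. 30.]
[360. 195.] [585.4 -37.3] [40. 79.] 28 42.0 [ 87.  69. 134.]
[176. 202.] [ 551.3 -231.5] [39. 72.] 67 42.0 [77. 74. 73.]
[ 93. 218.] [ 548.4 -327.2] [78. 42.] 15 42.0 [74. 71. 71.]
[  5. 226.] [ 530.6 -438.2] [12. 78.] 74 41.0 [56. 45. 90.]
```

>>> {"fn": "apply_moves", "kwargs": {"rows": [[[60,-1,0,50,0],[60,0,0,50,0],[60,0,0,45,0],[60,0,0,27,0],[25,0,0,0,0],[25,0,0,0,0],[25,0,0,0,0],[25,0,0,0,0]]], "grip_force": 30}}

```text
time_s: 9.25
eef_pos: [544.0, -140.8, 29.3]
orientation: [180.0, 0.2, 167.9]
wrist_force: [-1.0, -0.1, 6.6]
gripper_width: 35.3
grasp_force: 30.0
```

>>> {"fn": "apply_moves", "kwargs": {"rows": [[[25,0,0,-40,0],[25,0,0,-60,0],[25,0,0,-60,0],[25,0,0,-60,0],[25,0,0,-32,0],[25,0,0,0,-8.5],[25,0,0,0,-8.5],[25,0,0,0,0]]]}}

```text
time_s: 10.25
eef_pos: [542.2, -140.5, 279.7]
orientation: [180.0, 0.0, -175.2]
wrist_force: [0.5, 0.2, -1.4]
gripper_width: 35.4
grasp_force: 30.0
```

```bash
python3 plan.py 611.5 113.6 280 184.9; python3 - <<'E'
import numpy as np
a=np.radians(4.9);c,s=np.cos(a),np.sin(a)
for x in (69,150):
  for y in(-37,37): print(x,y,(540+c*x-s*y).round(1),(141.3+s*x+c*y).round(1))
E
```

```text
t 10.2 pos [ 542.2 -140.5  279.7] yaw -175.2 width 35.4 F [ 0.5  0.2 -1.4] shift now-frame [-90.3 247.4  -0.3] spin -0.1 shift after spin [-90.7 247.2  -0.3]
69 -37 611.9 110.3
69 37 605.6 184.1
150 -37 692.6 117.2
150 37 686.3 191.0
```

>>> {"fn": "apply_moves", "kwargs": {"rows": [[[25,-21.5,30.4,0,0],[25,-21.5,30.4,0,0],[25,-21.5,30.4,0,0],[25,-21.5,30.4,0,0],[25,-21.5,30.4,0,0],[25,-21.5,30.4,0,0],[25,-21.5,30.4,0,0],[25,-21.5,30.4,0,0]]]}}

```text
time_s: 11.25
eef_pos: [693.5, 117.5, 279.2]
orientation: [-180.0, -0.0, -175.3]
wrist_force: [0.5, 0.0, -2.1]
gripper_width: 35.4
grasp_force: 30.0
```

```bash
python3 plan.py 692.6 116.8 130 184.9; python3 - <<'E'
from h import *
im,d,c=grab('wrist','w2.png')
W=cloud(c,d);X,Y,Z=[W[...,i] for i in range(3)]
print('wristcam',(-np.array(c['R']).T@np.array(c['t'])).round())
def f(n,m,k):
    P=W[m]
    if len(P)<20: print(n,len(P));return
    print(n,len(P),P.mean(0).round(1),P.min(0).round(),P.max(0).round())
f('left wall',(Z>130)&(Z<146)&(X>600)&(X<740)&(Y>200)&(Y<290),0)
f('right wall',(Z>130)&(Z<146)&(X>600)&(X<740)&(Y>0)&(Y<80),0)
f('rear',(Z>122)&(Z<136)&(X>720)&(X<790)&(Y>80)&(Y<200),0)
f('rim',(Z>106)&(Z<114)&(X>560)&(X<740)&(Y>40)&(Y<240),0)
f('floor',(Z>95)&(Z<104)&(X>560)&(X<740)&(Y>40)&(Y<240),0)
E
```

```text
t 11.2 pos [693.5 117.5 279.2] yaw -175.3 width 35.4 F [ 0.5  0.  -2.1] shift now-frame [  0.9  -0.6 149.2] spin -0.2 shift after spin [  0.9  -0.6 149.2]
wristcam [625. 111. 433.]
left wall 1458 [667.8 240.7 138. ] [600. 217. 130.] [740. 251. 143.]
right wall 1202 [666.5  59.1 138.9] [600.  50. 130.] [740.  68. 143.]
rear 131 [745.5 193.7 128.7] [742. 185. 122.] [751. 200. 132.]
rim 3238 [631.4 157.3 109.9] [560.  40. 106.] [740. 240. 114.]
floor 20503 [634.5 154.3 100.2] [560.  53.  95.] [740. 240. 104.]
```

View pics/w2.png

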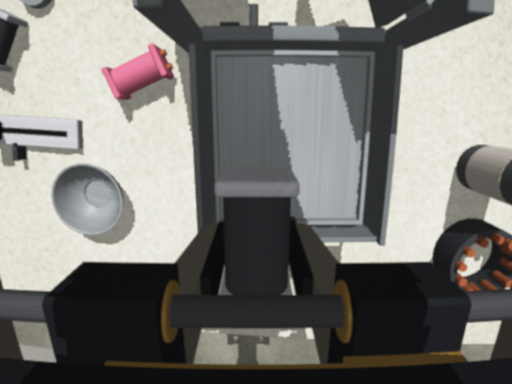

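The tray's inner corners in the wrist picture are at about (217,53), (367,53) and (361,219). The held solenoid hangs upright over the rear-right quarter.

```bash
python3 - <<'E'
from h import *
c=optics.get_calibration('wrist')
a=np.radians(4.9);R=np.array([[np.cos(a),np.sin(a)],[-np.sin(a),np.cos(a)]])
for u,v in((217,53),(367,53),(361,219),(188,182),(296,182)):
    z=100 if v!=182 else 293
    p=pt(c,None,u,v,z);print((u,v),p.round(1),'stall',(R@(p[:2]-[540,141])).round(1))
E
```

```text
(217, 53) [572.7  74.4 100. ] stall [ 26.9 -69.2]
(367, 53) [558.  222.5 100. ] stall [24.9 79.7]
(361, 219) [730.6 244.8 100. ] stall [198.7  87.2]
(188, 182) [659.1  89.4 293. ] stall [114.3 -61.6]
(296, 182) [654.8 137.7 293. ] stall [114.1 -13.1]
```

```bash
python3 - <<'E'
from h import *
im,d,c=grab('wrist');W=cloud(c,d)
a=np.radians(4.9);R=np.array([[np.cos(a),np.sin(a)],[-np.sin(a),np.cos(a)]])
S=(W[...,:2]-[540,141])@R.T;Z=W[...,2];x,y=S[...,0],S[...,1]
for n,m in(('floor',abs(Z-100)<4),('rim',abs(Z-110)<3),('wall',abs(Z-139)<4)):
    for lo in(40,80,120,160):
        b=m&(x>lo)&(x<lo+30)&(abs(y)<115)
        q=y[b];l=q[q<-60];r_=q[q>60]
        print(n,lo,len(q),'R',np.percentile(l,[2,50,98]).round(1) if len(l) else '', 'L',np.percentile(r_,[2,50,98]).round(1) if len(r_) else '')
b=(abs(Z-110)<3)&(y>20)&(y<70);q=x[b];print('rim front/rear',np.median(q[q<60]),np.median(q[q>170]))
E
```

```text
floor 40 4782 R [-90.3 -69.6 -60.6] L [60.5 68.8 87.2]
floor 80 4459 R [-90.4 -69.2 -60.1] L [60.3 68.8 87.1]
floor 120 3471 R [-90.1 -70.5 -60.8] L [60.3 68.7 87.5]
floor 160 1795 R [-90.1 -73.8 -66.4] L [60.2 68.8 87.5]
rim 40 393 R [-90.6 -79.1 -76.8] L [72.8 75.9 87.3]
rim 80 384 R [-90.6 -79.1 -76.6] L [72.8 75.9 87.5]
rim 120 353 R [-90.4 -78.8 -76.5] L [73.1 76.2 87.4]
rim 160 321 R [-90.2 -78.6 -76.4] L [73.1 75.9 87.6]
wall 40 568 R [-95.9 -92.5 -89.8] L [86.2 88.5 92.5]
wall 80 514 R [-96.3 -92.8 -90.3] L [86.1 88.5 92.3]
wall 120 474 R [-96.  -92.6 -90.1] L [86.3 88.6 92.6]
wall 160 441 R [-95.8 -92.6 -89.9] L [86.2 88.3 92.6]
rim front/rear 24.98927754906685 197.56600963030218
```

>>> {"fn": "apply_moves", "kwargs": {"rows": [[[25,0,-1.9,50,0],[25,0,0,50,0],[25,0,0,35,0],[25,0,0,14,0],[25,0,0,0,0],[46,0,0,0,0],[46,0,0,0,0],[46,0,0,0,0]]]}}

```text
time_s: 12.35
eef_pos: [694.1, 114.7, 132.0]
orientation: [180.0, 0.1, -175.1]
wrist_force: [0.4, -0.3, -0.1]
gripper_width: 46.3
grasp_force: 0.0
```

>>> {"fn": "apply_moves", "kwargs": {"rows": [[[46,0,0,-40,0],[46,0,0,-60,0],[46,0,0,-60,0],[46,19,-27,0,0],[46,25,-35,0,0],[46,25,-35,0,0],[46,25,-35,0,0],[46,0,0,0,0]]]}}

```text
time_s: 13.35
eef_pos: [609.9, -29.2, 292.0]
orientation: [-180.0, 0.1, -175.5]
wrist_force: [-0.1, 0.5, 0.4]
gripper_width: 46.1
grasp_force: 0.0
```

```bash
cat > tray.py <<'E'
from h import *
import sys
n=sys.argv[1]; im,d,c=grab(n,sys.argv[2] if len(sys.argv)>2 else None);W=cloud(c,d)
a=np.radians(4.9);R=np.array([[np.cos(a),np.sin(a)],[-np.sin(a),np.cos(a)]])
S=(W[...,:2]-[541,140])@R.T;Z=W[...,2];x,y=S[...,0]-109,S[...,1]
g=(abs(x)<80)&(abs(y)<70)
f=g&(Z<104)&(Z>40);h,e=np.histogram(Z[f],bins=np.arange(40,106,1.));i=h.argmax();print('floor mode',e[i],h[max(0,i-2):i+3],'median near',np.median(Z[f&(abs(Z-e[i]-.5)<4)]))
fl=np.median(Z[f&(abs(Z-e[i]-.5)<4)])
m=(g&(Z>fl+15)&(Z<fl+60)).astype(np.uint8);k,l,st,ce=cv2.connectedComponentsWithStats(m)
for i in range(1,k):
    if st[i,4]>60:
        P=np.stack([x[l==i],y[l==i]],1);q=cv2.minAreaRect(P.astype(np.float32));print(np.array(q[0]).round(1),np.array(q[1]).round(),round(q[2]),'h',(np.percentile(Z[l==i],95)-fl).round(1))
E
python3 tray.py wrist w3.png; python3 plan.py 551 -231 200 157;python3 door.py
```

```text
floor mode 89.0 [ 141 1951 5031 2815  348] median near 89.64242968673375
[ 23.7 -38.9] [46. 39.] 2 h 40.0
t 13.4 pos [610.8 -26.5 291.7] yaw -175.3 width 45.9 F [1.2 0.6 1. ] shift now-frame [  76.5 -198.9   91.7] spin 27.7 shift after spin [ -24.8 -211.6   91.7]
365 ((453.612060546875, 196.62461853027344), (168.53480529785156, 62.77007293701172), 12.074507713317871)
[ 552. -230.] [39. 79.] 67 [69. 65. 64.]
[ 546. -325.] [77. 40.] 14 [68. 64. 63.]
[ 424. -243.] [39. 77.] 71 [68. 63. 62.]
```

>>> {"fn": "apply_moves", "kwargs": {"rows": [[[60,15.3,-39.8,10,0],[60,15.3,-39.8,10,0],[60,15.3,-39.8,10,0],[60,15.3,-39.8,10,0],[60,15.3,-39.8,10,0],[60,0,0,14,9.2],[60,0,0,14,9.2],[60,0,0,14,9.3]]]}}

```text
time_s: 14.45
eef_pos: [553.2, -228.3, 198.0]
orientation: [180.0, 0.0, 157.0]
wrist_force: [-0.1, 0.2, 0.2]
gripper_width: 60.1
grasp_force: 0.0
```

```bash
python3 wl.py w4.png; python3 plan.py 551.5 -231 29 157
```

```text
[339.   8.] [433.5 -91.4] [40. 19.] 62 43.0 [57. 47. 94.]
[ 6. 36.] [ 319.3 -404. ] [20. 45.] 58 46.0 [16. 26. 38.]
[188.  66.] [ 426.8 -247.4] [40. 78.] 72 42.0 [63. 61. 61.]
[503.  97.] [571.1  39.5] [25. 55.] 72 57.0 [23. 23. 22.]
[438. 135.] [587.2 -40.2] [41. 72.] 27 42.0 [ 65.  51. 102.]
[253. 180.] [ 554.6 -233. ] [40. 78.] 67 43.0 [67. 65. 64.]
[164. 204.] [ 544.6 -329.2] [70. 40.] 14 42.0 [55. 53. 52.]
[ 64. 230.] [ 523.2 -451.7] [41. 72.] 73 41.0 [ 75.  59. 119.]
t 14.5 pos [ 552.2 -227.7  196. ] yaw 156.8 width 60.1 F [-0.8  0.5 -0.9] shift now-frame [ -0.7  -3.3 167. ] spin -0.2 shift after spin [ -0.7  -3.3 167. ]
```

>>> {"fn": "apply_moves", "kwargs": {"rows": [[[60,-2.4,-3.5,50,0],[60,0,0,50,0],[60,0,0,45,0],[60,0,0,23,0],[25,0,0,0,0],[25,0,0,0,0],[25,0,0,0,0],[25,0,0,0,0]]]}}

```text
time_s: 15.5
eef_pos: [554.0, -233.9, 32.0]
orientation: [180.0, 0.2, 157.2]
wrist_force: [1.5, 0.3, 3.5]
gripper_width: 35.4
grasp_force: 30.0
```

>>> {"fn": "apply_moves", "kwargs": {"rows": [[[25,0,0,-40,0],[25,0,0,-60,0],[25,0,0,-60,0],[25,0,0,-60,0],[25,0,0,-32,0],[25,0,0,0,-9.2],[25,0,0,0,-9.2],[25,0,0,0,-9.4]]]}}

```text
time_s: 16.5
eef_pos: [552.1, -233.8, 282.7]
orientation: [180.0, -0.0, -174.7]
wrist_force: [0.0, 0.0, -2.2]
gripper_width: 34.7
grasp_force: 30.0
```

```bash
python3 plan.py 687.3 189.8 280 184.9
```

```text
t 16.5 pos [ 552.1 -233.8  282.7] yaw -174.7 width 34.7 F [ 0.   0.  -2.2] shift now-frame [-173.8  409.3    2.7] spin 0.4 shift after spin [-170.9  410.5    2.7]
```

>>> {"fn": "apply_moves", "kwargs": {"rows": [[[25,-21.4,51.2,0,0],[25,-21.4,51.2,0,0],[25,-21.4,51.2,0,0],[25,-21.4,51.2,0,0],[25,-21.4,51.2,0,0],[25,-21.4,51.2,0,0],[25,-21.4,51.2,0,0],[25,-21.4,51.2,0,0]]]}}

```text
time_s: 17.5
eef_pos: [687.5, 190.5, 282.7]
orientation: [-180.0, -0.0, -175.0]
wrist_force: [0.6, 0.4, -2.4]
gripper_width: 35.3
grasp_force: 30.0
```

```bash
python3 plan.py 687.3 189.8 122 184.9; python3 tray.py wrist
```

```text
t 17.5 pos [687.5 190.5 282.7] yaw -175.0 width 35.3 F [ 0.6  0.4 -2.4] shift now-frame [  0.3  -0.6 160.7] spin 0.1 shift after spin [  0.3  -0.6 160.7]
floor mode 89.0 [ 269 2857 6653 3406  424] median near 89.56223667807015
[ 41.2 -39. ] [41. 78.] 89 h 40.3
```

>>> {"fn": "apply_moves", "kwargs": {"rows": [[[25,0,0,50,0],[25,0,0,50,0],[25,0,0,40,0],[25,0,0,20,0],[25,0,0,0,0],[46,0,0,0,0],[46,0,0,0,0],[46,0,0,0,0]]]}}

```text
time_s: 18.55
eef_pos: [688.3, 189.3, 124.2]
orientation: [180.0, 0.1, -175.0]
wrist_force: [-0.2, 0.8, 0.1]
gripper_width: 45.9
grasp_force: 0.0
```

>>> {"fn": "apply_moves", "kwargs": {"rows": [[[46,0,0,-40,0],[46,0,0,-60,0],[46,0,0,-60,0],[46,19,-45,0,0],[46,22,-52,0,0],[46,22,-52,0,0],[46,22,-52,0,0],[46,0,0,0,0]]]}}

```text
time_s: 19.55
eef_pos: [619.3, -24.9, 284.2]
orientation: [-179.9, 0.1, -175.5]
wrist_force: [0.4, 0.4, 0.3]
gripper_width: 46.0
grasp_force: 0.0
```

```bash
python3 tray.py wrist; python3 door.py; python3 plan.py 546 -326 200 194;python3 tray.py top
```

```text
floor mode 79.0 [ 172 1973 4645 2362  254] median near 79.56033346175265
[29.8 36.1] [58. 41.] 2 h 40.0
[ 30.8 -38.4] [59. 40.] 2 h 39.9
368 ((449.7480773925781, 208.8206787109375), (175.6487274169922, 59.93279266357422), 22.451908111572266)
[ 546. -324.] [77. 41.] 13 [69. 65. 64.]
[ 425. -243.] [39. 77.] 70 [67. 63. 62.]
[399. -87.] [28. 75.] 88 [ 87.  70. 118.]
t 19.6 pos [620.5 -18.9 283.5] yaw -175.1 width 46.0 F [-0.8  0.8  0.6] shift now-frame [ 100.6 -299.6   83.5] spin -9.1 shift after spin [ 146.6 -280.    83.5]
floor mode 78.0 [151 176 228 200 192] median near 78.7307089986285
[ 39.1 -36.7] [39. 79.] 90 h 43.1
[38.7 37.7] [39. 79.] 90 h 42.6
```

>>> {"fn": "apply_moves", "kwargs": {"rows": [[[60,16.8,-50,7,0],[60,16.8,-50,7,0],[60,16.8,-50,7,0],[60,16.8,-50,7,0],[60,16.8,-50,7,0],[60,16.8,-50,7,0],[60,0,0,22,-9.1],[60,0,0,20,0]]]}}

```text
time_s: 20.7
eef_pos: [547.2, -325.0, 197.5]
orientation: [179.9, 0.0, -165.9]
wrist_force: [0.2, 0.7, -0.3]
gripper_width: 59.9
grasp_force: 0.0
```

```bash
python3 wl.py w5.png; python3 plan.py 546 -326 31 194
```

```text
[365.  79.] [ 426.5 -247.6] [40. 78.] 72 43.0 [61. 59. 60.]
[501. 108.] [ 405.7 -102.1] [83. 33.] 23 42.0 [ 63.  50. 101.]
[141. 128.] [ 526.5 -452.9] [40. 79.] 74 42.0 [ 83.  66. 130.]
[254. 178.] [ 548.6 -328.4] [78. 40.] 14 42.0 [67. 65. 65.]
[495. 263.] [569.6 -41.1] [75. 37.] 85 41.0 [42. 33. 67.]
t 20.8 pos [ 546.  -323.5  194.5] yaw -165.9 width 59.6 F [-0.9  0.8 -1.1] shift now-frame [  0.6  -2.4 163.5] spin 0.1 shift after spin [  0.6  -2.4 163.5]
```

>>> {"fn": "apply_moves", "kwargs": {"rows": [[[60,0,-3,50,0],[60,0,0,50,0],[60,0,0,45,0],[60,0,0,21,0],[25,0,0,0,0],[25,0,0,0,0],[25,0,0,0,0],[25,0,0,0,0]]]}}

```text
time_s: 21.75
eef_pos: [548.1, -329.5, 34.5]
orientation: [-179.9, 0.2, -165.9]
wrist_force: [-0.8, 1.3, 7.2]
gripper_width: 35.1
grasp_force: 30.0
```

>>> {"fn": "apply_moves", "kwargs": {"rows": [[[25,0,0,-40,0],[25,0,0,-60,0],[25,0,0,-60,0],[25,0,0,-60,0],[25,0,0,-40,0],[25,0,0,0,9.2],[25,0,0,0,0],[25,0,0,0,0]]]}}

```text
time_s: 22.75
eef_pos: [546.4, -328.8, 291.8]
orientation: [180.0, -0.1, -175.0]
wrist_force: [0.1, 0.1, -2.1]
gripper_width: 35.7
grasp_force: 30.0
```

```bash
python3 plan.py 611.9 109 290 184.9
```

```text
t 22.8 pos [ 546.4 -328.8  291.8] yaw -175.0 width 35.7 F [ 0.1  0.1 -2.1] shift now-frame [-103.7  430.3    1.8] spin 0.1 shift after spin [-102.7  430.6    1.8]
```

>>> {"fn": "apply_moves", "kwargs": {"rows": [[[25,-12.9,53.8,0,0],[25,-12.9,53.8,0,0],[25,-12.9,53.8,0,0],[25,-12.9,53.8,0,0],[25,-12.9,53.8,0,0],[25,-12.9,53.8,0,0],[25,-12.9,53.8,0,0],[25,-12.9,53.8,0,0]]]}}

```text
time_s: 23.75
eef_pos: [612.7, 110.0, 291.9]
orientation: [-180.0, -0.1, -175.0]
wrist_force: [1.0, -0.1, -1.6]
gripper_width: 35.5
grasp_force: 30.0
```

```bash
python3 plan.py 611.9 109 115 184.9; python3 tray.py wrist
```

```text
t 23.8 pos [612.7 110.  291.9] yaw -175.0 width 35.5 F [ 1.  -0.1 -1.6] shift now-frame [  0.9  -1.  176.9] spin 0.1 shift after spin [  0.9  -1.  176.9]
floor mode 79.0 [ 137 1432 2910 1428  133] median near 79.51129791011883
[25.4 34.8] [39. 48.] 87 h 40.6
```

>>> {"fn": "apply_moves", "kwargs": {"rows": [[[25,0,-1,50,0],[25,0,0,50,0],[25,0,0,45,0],[25,0,0,31,0],[25,0,0,0,0],[46,0,0,0,0],[46,0,0,0,0],[46,0,0,0,0]]]}}

```text
time_s: 24.8
eef_pos: [613.9, 107.7, 118.1]
orientation: [180.0, 0.1, -175.1]
wrist_force: [0.0, 0.0, 0.6]
gripper_width: 45.6
grasp_force: 0.0
```

>>> {"fn": "apply_moves", "kwargs": {"rows": [[[46,0,0,-55,0],[46,0,0,-60,0],[46,0,0,-60,0],[46,19,-45,0,0],[46,22,-52,0,0],[46,22,-52,0,0],[46,22,-52,0,0],[46,0,0,0,0]]]}}

```text
time_s: 25.8
eef_pos: [544.0, -105.4, 293.0]
orientation: [-179.9, 0.1, -175.6]
wrist_force: [-0.0, 1.1, -0.0]
gripper_width: 45.9
grasp_force: 0.0
```

```bash
python3 tray.py wrist w6.png; python3 door.py; python3 plan.py 424 -245 200 160;python3 tray.py top; python3 tray.py top
```

```text
floor mode 67.0 [  7 182 814 760 161] median near 67.9690809056445
[-78.9 -30.4] [20.  5.] 79 h 40.2
[-32.2 -42.5] [38. 39.] 5 h 38.1
[ 4.  38.4] [35. 21.] 56 h 40.5
363 ((445.5876159667969, 207.42694091796875), (168.15582275390625, 60.19205856323242), 22.783592224121094)
[ 425. -243.] [38. 77.] 71 [69. 65. 64.]
t 25.9 pos [ 545.6 -100.   292.4] yaw -175.1 width 46.1 F [ 0.3  1.1 -0. ] shift now-frame [ 133.4 -134.2   92.4] spin 24.9 shift after spin [  64.7 -177.8   92.4]
floor mode 67.0 [145 147 173 163 138] median near 67.3746713234254
[38.6 38.3] [39. 79.] 89 h 42.8
[ -1.5 -36.6] [157.  40.] 0 h 42.5
floor mode 67.0 [128 161 175 162 149] median near 67.57573392023313
[ -0.6 -36.5] [158.  40.] 1 h 42.3
[38.3 38.3] [40. 78.] 89 h 43.1
```

View pics/w6.png

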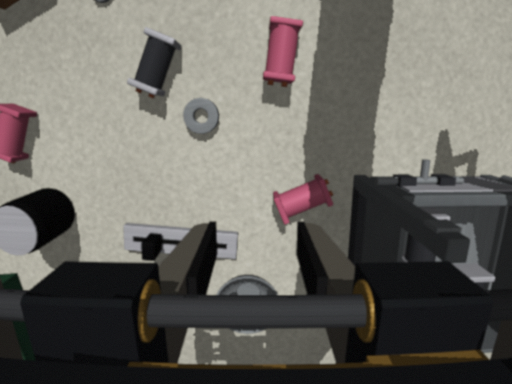

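The picture shows the fourth (spare) solenoid at (154,62) untouched and the slider grip at (150,246). The tray has sunk about 32 mm, so loading stops here and the door comes next.

>>> {"fn": "apply_moves", "kwargs": {"rows": [[[50,18.6,45.7,-1.5,0],[50,18.6,45.7,-1.5,0],[50,18.6,45.7,-1.5,0],[50,18.6,45.7,-1.5,0],[50,18.6,45.7,-1.5,0],[50,18.6,45.7,-1.5,0],[50,18.6,45.7,-1.5,0],[50,0,0,0,0]]]}}

```text
time_s: 27.0
eef_pos: [386.2, 212.1, 302.2]
orientation: [180.0, -0.0, -174.5]
wrist_force: [1.6, -0.2, -0.6]
gripper_width: 50.0
grasp_force: 0.0
```

>>> {"fn": "apply_moves", "kwargs": {"rows": [[[50,0,0,0,10.3],[50,0,0,0,10.3],[50,0,0,0,10.3],[50,0,0,0,10.3],[50,0,0,0,10.3],[50,0,0,0,10.3],[50,0,0,0,10.2],[50,0,0,0,0]]]}}

```text
time_s: 28.0
eef_pos: [388.6, 207.6, 302.1]
orientation: [-180.0, 0.0, 113.0]
wrist_force: [0.5, 0.1, 0.1]
gripper_width: 50.2
grasp_force: 0.0
```

```bash
python3 plan.py 387.6 206.3 217 113.3; python3 -c "
from h import *
im,d,c=grab('wrist','w7.png');W=cloud(c,d)
g=(W[...,0]>330)&(W[...,0]<560)&(W[...,1]>100)&(W[...,1]<300)&(W[...,2]>205)&(W[...,2]<260)
k,l,st,ce=cv2.connectedComponentsWithStats(g.astype(np.uint8))
for i in range(1,k):
  if st[i,4]>40:
    P=W[l==i];print(ce[i],st[i,4],P.min(0).round(),P.max(0).round(),cv2.minAreaRect(P[:,:2].astype(np.float32)))
"
```

```text
t 28.0 pos [388.6 207.6 302.1] yaw 113.0 width 50.2 F [0.5 0.1 0.1] shift now-frame [-0.8 -1.4 85.1] spin -0.3 shift after spin [-0.8 -1.4 85.1]
[255.63010204 204.49744898] 392 [382. 200. 205.] [395. 214. 236.] ((389.0430908203125, 207.5068359375), (13.437219619750977, 13.59520435333252), 27.36577796936035)
[410.94655172 248.29206897] 2900 [469. 196. 205.] [555. 247. 242.] ((511.03533935546875, 223.59506225585938), (95.21176147460938, 24.420560836791992), 25.500808715820312)
[259.66298932 260.15124555] 2810 [377. 146. 205.] [445. 186. 238.] ((410.3870849609375, 166.60345458984375), (69.14998626708984, 16.475326538085938), 23.51416015625)
```

>>> {"fn": "apply_moves", "kwargs": {"rows": [[[50,0,-0.5,35,0],[50,0,0,35,0],[50,0,0,15,0],[8,0,0,0,0],[8,0,0,0,0],[8,0,0,0,0],[8,0,0,0,0],[8,-8.2,-2,0,-3.2]]], "grip_force": 15}}

```text
time_s: 29.05
eef_pos: [389.2, 199.9, 217.8]
orientation: [180.0, -0.1, 116.2]
wrist_force: [-1.0, 0.9, 3.3]
gripper_width: 13.7
grasp_force: 15.0
```

>>> {"fn": "apply_moves", "kwargs": {"rows": [[[8,-8.2,-2,0,-3.3],[8,-16.3,-3.6,0,-6.5],[8,-16.3,-3.6,0,-6.5],[8,-16.3,-3.6,0,-6.5],[8,-16.3,-3.6,0,-6.5],[8,-16.3,-3.6,0,-6.5],[8,-16.3,-3.6,0,-6.5],[8,0,0,0,0]]]}}

```text
time_s: 30.05
eef_pos: [446.4, 108.4, 217.8]
orientation: [179.9, 0.1, 158.2]
wrist_force: [0.7, 1.6, 3.5]
gripper_width: 13.7
grasp_force: 15.0
```

```bash
python3 plan.py 505.5 82 217 184.9
```

```text
t 30.1 pos [446.4 108.4 217.8] yaw 158.2 width 13.7 F [0.7 1.6 3.5] shift now-frame [-64.7  -2.6   0.8] spin -26.7 shift after spin [-56.7 -31.3   0.8]
```

>>> {"fn": "apply_moves", "kwargs": {"rows": [[[8,-16.3,-3.6,0,-6.5],[8,-16.3,-3.6,0,-6.5],[8,-16.3,-3.6,0,-6.5],[8,-8.2,-2,0,-3.3],[8,-8.2,-2,0,-3.2],[8,-2,0,0,-0.6],[8,0,0,0,0],[8,0,0,0,0]]]}}

```text
time_s: 31.05
eef_pos: [506.6, 82.0, 217.8]
orientation: [180.0, -0.1, -175.1]
wrist_force: [-1.9, -0.3, 6.6]
gripper_width: 13.6
grasp_force: 15.0
```

```bash
python3 plan.py 505.5 82 217 184.9; python3 -c "
from h import *
im,d,c=grab('wrist');W=cloud(c,d)
a=np.radians(4.9);R=np.array([[np.cos(a),np.sin(a)],[-np.sin(a),np.cos(a)]])
S=(W[...,:2]-[541,140])@R.T;Z=W[...,2]
for lo in range(-105,110,15):
  m=(Z>228)&(Z<246)&(S[...,1]>lo)&(S[...,1]<lo+15)&(S[...,0]>-60)&(S[...,0]<60);q=S[...,0][m]
  if len(q)>10: print(lo,len(q),np.percentile(q,[5,50,95]).round(1))
"
```

```text
t 31.1 pos [506.6  82.  217.8] yaw -175.1 width 13.6 F [-1.9 -0.3  6.6] shift now-frame [1.1 0.1 0.8] spin -0.0 shift after spin [1.1 0.1 0.8]
-90 81 [-48.4 -48.1 -47.6]
-75 1149 [-48.4   0.6  12.5]
-60 1533 [-48.1   1.3  12.6]
-45 609 [-48.5 -47.8  12. ]
15 11 [ 3.4  8.4 13.1]
30 699 [ 1.2  5.4 13.2]
45 696 [ 1.2  5.2 13.2]
60 653 [ 1.1  5.  13.3]
75 50 [ 1.1  1.8 12. ]
```

>>> {"fn": "apply_moves", "kwargs": {"rows": [[[8,-2,0,0,0],[8,0,0,0,0],[50,0,0,0,0],[50,0,0,0,0],[50,0,0,-40,0],[50,0,0,-45,0],[50,-19,-45.6,0,0],[50,-19,-45.6,0,0]]]}}

```text
time_s: 32.1
eef_pos: [556.0, -6.2, 302.8]
orientation: [180.0, 0.1, -174.9]
wrist_force: [1.1, 0.1, 0.2]
gripper_width: 50.1
grasp_force: 0.0
```

>>> {"fn": "apply_moves", "kwargs": {"rows": [[[50,-19,-45.6,0,0],[50,-19,-45.6,10,0],[50,-19,-45.6,20,0],[50,-19,-45.6,20,0],[50,-19,-45.6,20,0],[50,0,0,20,0],[50,0,0,10,0],[50,0,0,0,0]]]}}

```text
time_s: 33.1
eef_pos: [669.5, -222.6, 201.4]
orientation: [179.9, -0.1, -174.9]
wrist_force: [-0.2, -0.2, -0.4]
gripper_width: 50.0
grasp_force: 0.0
```

```bash
python3 plan.py 665 -239 200 184; python3 tray.py top; python3 - <<'E'
from h import *
im,d,c=grab('wrist','w8.png');W=cloud(c,d);X,Y,Z=[W[...,i] for i in range(3)]
m=(X>600)&(X<740)&(Y>-340)&(Y<-130)
for n,k in(('grip',m&(Z>45)&(Z<60)),('clip',m&(X>680)&(Z>16)&(Z<30)),('house',m&(Z>9)&(Z<17.0)&(X<700))):
    P=W[k];print(n,len(P),P.mean(0).round(1),cv2.minAreaRect(P[:,:2].astype(np.float32)) if len(P) else '')
im2,d,c=grab('top');W=cloud(c,d);X,Y,Z=[W[...,i] for i in range(3)]
P=W[(Z>220)&(Z<246)&(X>535)&(X<575)&(Y>0)&(Y<290)];print('door+posts',len(P),cv2.minAreaRect(P[:,:2].astype(np.float32)))
P=W[(Z>200)&(X<523)&(X>340)&(Y<260)&(Y>30)];print('handle',len(P),P.mean(0))
E
```

```text
t 33.1 pos [ 669.5 -222.6  201.4] yaw -174.9 width 50.0 F [-0.2 -0.2 -0.4] shift now-frame [  5.9 -16.    1.4] spin 1.1 shift after spin [  5.6 -16.1   1.4]
floor mode 67.0 [127 125 148 135 115] median near 67.40222651087501
[  6.1 -25.5] [ 48. 145.] 83 h 43.1
[38.4 38. ] [39. 78.] 89 h 43.2
grip 565 [ 669.1 -245.2   53.7] ((670.2334594726562, -245.43760681152344), (20.01931381225586, 28.101022720336914), 89.8953857421875)
clip 160 [ 700.3 -211.1   20.1] ((703.8937377929688, -176.61691284179688), (94.49152374267578, 48.895877838134766), 87.16429138183594)
house 4767 [ 669.1 -209.2   14.1] ((673.4815063476562, -212.99513244628906), (165.9824676513672, 46.549827575683594), 89.88086700439453)
door+posts 486 ((548.3714599609375, 142.10269165039062), (21.512474060058594, 210.60641479492188), 5.160458087921143)
handle 27 [503.68608405  83.27545718 226.33982936]
```

View pics/w8.png

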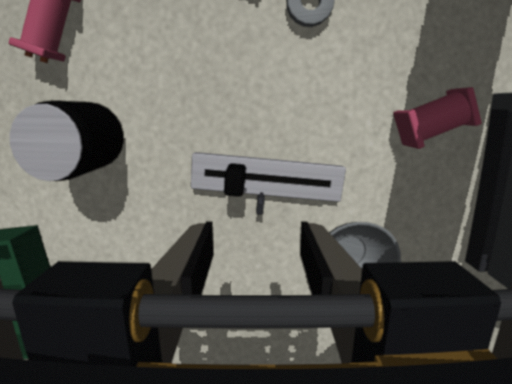

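The wrist view shows the slider grip at (234,180) and the clip at (261,203), so the grip must move about 27 px towards +y. The top camera shows the door shut.

```bash
python3 - <<'E'
from h import *
im,d,c=grab('wrist');W=cloud(c,d);X,Y,Z=[W[...,i] for i in range(3)]
P=W[(X>688)&(X<718)&(Y>-245)&(Y<-185)&(Z>17)&(Z<30)];print(len(P),P.mean(0),P.min(0),P.max(0),np.median(P,0))
for u,v in((261,197),(261,210)): print(pt(c,d,u,v,20))
P=W[(X>640)&(X<690)&(Z>9)&(Z<18)&(Y>-310)&(Y<-110)];
P=P[(P[:,2]>11)]
for lo in(-290,-270,-200,-180,-160,-140):
    q=P[(P[:,1]>lo)&(P[:,1]<lo+15)][:,0]
    if len(q): print(lo,q.min().round(1),q.max().round(1))
im2,d,c=grab('top');print(pt(c,d,323.5,142.5,20),pt(c,d,334,152,54.5))
cv2.imwrite('pics/t2.png',cv2.resize(im2[130:175,285:360],None,fx=8,fy=8,interpolation=cv2.INTER_CUBIC))
cv2.imwrite('pics/w9.png',cv2.resize(im[130:230,170:360],None,fx=4,fy=4,interpolation=cv2.INTER_CUBIC))
E
```

```text
136 [ 700.2888848  -216.24898423   19.95266941] [ 688.7381512  -220.21298087   17.37823682] [ 711.09727137 -212.13780595   21.98449963] [ 700.12037479 -216.26912616   20.00147475]
[ 692.27037147 -217.05958704   20.        ]
[ 707.20052892 -215.65394501   20.        ]
-290 650.1 689.9
-270 650.2 689.6
-200 650.3 689.9
-180 650.3 689.9
-160 650.5 690.0
-140 650.4 689.9
[ 703.66719742 -212.07897119   20.        ] [ 666.35645036 -239.46280462   54.5       ]
```

View pics/w9.png

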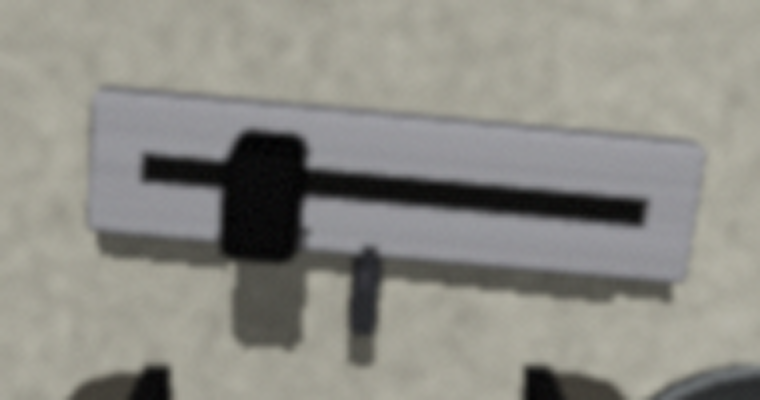

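The enlarged crop confirms the block grip on the slot and the narrow clip to its right. The needed shift is about +29 mm along world y.

>>> {"fn": "apply_moves", "kwargs": {"rows": [[[50,0,0,0,5.1],[50,-0.5,-22.8,40,0],[50,0,0,50,0],[50,0,0,46,0],[50,0,0,20,0],[14,0,0,0,0],[14,0,0,0,0],[14,0,0,0,0]]], "grip_force": 10}}

```text
time_s: 34.35
eef_pos: [671.7, -247.7, 48.5]
orientation: [-180.0, 0.2, 179.9]
wrist_force: [0.6, 1.1, 0.9]
gripper_width: 22.1
grasp_force: 0.8
```

>>> {"fn": "apply_moves", "kwargs": {"rows": [[[14,0,0,0,0],[14,0,7,0,0],[14,0,8,0,0],[14,0,8,0,0],[14,0,6,0,0],[14,0,0,0,0],[14,0,0,0,0],[14,0,0,0,0]]]}}

```text
time_s: 35.35
eef_pos: [671.8, -218.5, 48.3]
orientation: [-180.0, 0.2, 179.9]
wrist_force: [0.4, 0.7, 8.5]
gripper_width: 19.9
grasp_force: 10.0
```

>>> {"fn": "apply_moves", "kwargs": {"rows": [[[50,0,0,0,0],[50,0,0,0,0],[50,0,0,0,0],[50,0,0,-40,0],[50,0,0,-50,0],[50,0,0,-50,0],[50,0,0,-40,0],[50,0,0,0,0]]]}}

```text
time_s: 36.35
eef_pos: [672.0, -219.5, 230.1]
orientation: [-179.9, 0.4, 179.9]
wrist_force: [0.7, 0.1, -1.2]
gripper_width: 49.6
grasp_force: 0.0
```

```bash
python3 - <<'E'
from h import *
im,d,c=grab('wrist','w10.png');W=cloud(c,d);X,Y,Z=[W[...,i] for i in range(3)]
m=(X>645)&(X<695)&(Y>-300)&(Y<-130)&(Z>45)&(Z<60);P=W[m];print('grip',cv2.minAreaRect(P[:,:2].astype(np.float32)))
P=W[(X>694)&(X<718)&(Y>-245)&(Y<-185)&(Z>17)&(Z<30)];print('clip',len(P),np.median(P,0),P.min(0),P.max(0))
im,d,c=grab('top','t3.png');W=cloud(c,d);X,Y,Z=[W[...,i] for i in range(3)]
P=W[(Z>220)&(Z<246)&(X>535)&(X<575)&(Y>0)&(Y<290)];print('door',cv2.minAreaRect(P[:,:2].astype(np.float32)))
E
python3 tray.py top; python3 door.py; python3 plan.py 600 -200 300 180
```

```text
grip ((670.0054321289062, -218.39334106445312), (19.29375648498535, 27.46908950805664), 89.69844055175781)
clip 97 [ 702.29904004 -215.9033301    19.82942082] [ 694.06111516 -219.47234      17.98764698] [ 710.29534873 -212.27012336   22.37804585]
door ((548.3530883789062, 142.40077209472656), (21.69797134399414, 210.9286346435547), 4.881531238555908)
floor mode 67.0 [138 155 172 133 123] median near 67.44124459550011
[  5.3 -26.5] [ 50. 143.] 85 h 42.6
[38.8 38.3] [39. 79.] 89 h 42.5
21 ((514.8712158203125, 162.08029174804688), (167.6062469482422, 10.95842170715332), 82.64908599853516)
[582. -35.] [38. 77.] 26 [62. 50. 85.]
t 36.5 pos [ 669.4 -218.1  224.1] yaw 179.9 width 50.0 F [-0.4  0.7 -0.1] shift now-frame [ 69.4  17.9 -75.9] spin -0.1 shift after spin [ 69.4  18.1 -75.9]
```

View pics/w10.png

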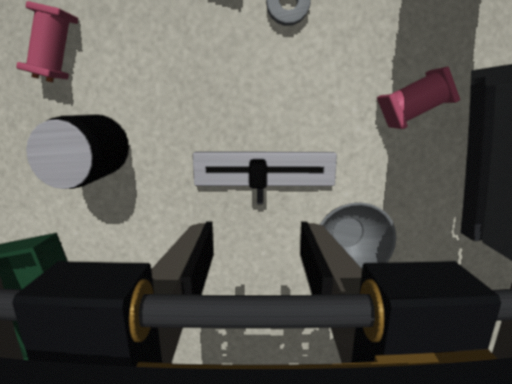

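The grip at (258,173) lines up with the clip at (260,195), within about 2.5 mm. The door is shut, the tray has sunk about 32 mm and the arm is clear, so I'm handing in.

```bash
python3 -c "
from station import r
print(r.close_job())"
```

```text
the job is handed in; nothing more can be done
None
```

The job is handed in, though it returned no verdict: three solenoids sank the tray about 32 mm to the full-load mark, the spare stayed on the bench, the top half is shut with the bottom half untouched, and the slider grip is about 2.5 mm from the clip.

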